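# Fold down the keepers along a cigar rack

## Task

Get the cigar rack ready to be carried: run a closed fingertip lightly along the row of five small standing brass keepers, from the robot's right to its left, so that each in turn folds down flat over its cigar. Do not press hard on the rack, do not lift or shift the cigars, and leave the dish, the steel tube and the spatula alone.

Things in the scene. Friction and masses are not known exactly. Their poses are not given: they have to be found in the camera images.
- rack: Fixed rack: dark board 190 (x) by 180 mm (y), 10 thick; end boards 26 mm high; six black slats along x, tops at 22 mm, at y = -80, -48, -16, 16, 48, 80 mm. A cigar (top at 28 mm) lies in each gap. Origin: centre of the underside, on the table. Its -y side is always to the robot's right; yaw within 0.9 rad. At x = 0 all slats but the last (+y) carry a bracket with a brass keeper.
- first_pivot (a point): Pivot of the first keeper (robot's right-hand end): rack x = 0, y = -80, z = 32 mm. The five pivots are 32 mm apart along the rack's y, at y = -80 to 48 mm; each axis runs along the rack's x. With keepers folded, nothing on the rack rises above 36 mm.
- last_pivot (a point): Pivot of the fifth, last keeper: rack x = 0, y = 48, z = 32 mm; 128 mm from the first along the row.
- keeper1 (a joint): Hinge of the first keeper, counted from the robot's right: brass tab, 26 mm long from its pivot, 16 wide (rack x), 3 thick. 0: leaning 15 degrees back to the rack's -y; 0.26: upright; 1.83 (stop): flat over the cigar on its +y side, top face 33.5 mm above the table. Stiff hinge (0.008 N m): stays at any angle, does not fall.
- keeper2 (a joint): Hinge of the second keeper, counted from the robot's right: as keeper1.
- keeper3 (a joint): Hinge of the third keeper, counted from the robot's right: as keeper1.
- keeper4 (a joint): Hinge of the fourth keeper, counted from the robot's right: as keeper1.
- keeper5 (a joint): Hinge of the fifth keeper, counted from the robot's right: as keeper1.
- cigar1: Loose cigar between slats 1 and 2 of the rack, 18 mm thick, 150 mm long along its x, about 20 g. Origin: middle of its underside.
- cigar2: Like cigar1, between slats 2 and 3.
- cigar3: Like cigar1, between slats 3 and 4.
- cigar4: Like cigar1, between slats 4 and 5.
- cigar5: Like cigar1, between slats 5 and 6.
- dish: Loose steel dish, 84 mm across, 26 mm high, on the table 19 cm to the -y side of the rack's middle and towards its +x. Origin: centre of its underside. Leave alone.
- punch: Loose upright steel tube (cap punch), 22 mm across, 55 mm tall, on the table on the +y side of the rack, towards its -x. Origin: centre of its underside. Leave alone.
- spatula: Loose spatula with black handle lying on the table beyond the rack's +x side, roughly along the rack's y, under 40 mm high. Leave alone.
Mind the look-alikes: they are no part of the job. What is shaped like the cigar2 but blue or pink is not meant. What is shaped like the cigar4 but turquoise is not meant.

How it is judged:
By the outcome, as a careful person would: the job done as asked, in the order asked, and still so for the second after the job is handed in, with the robot touching nothing.
It also fails if it takes over 48 s, if anything falls off the work surface, if the arm or the gripper's body presses on something with over 40 N, if the wrist force passes 120 N, or if a joint passes its speed limit or range.

## Robot

A 6-joint arm with a two-finger parallel gripper is mounted at the origin on the work surface. World frame = base frame: x ahead of the robot, y to its left, z up, the work surface at z = 0. Lengths are in m, angles in degrees, forces in N, time in s.
With the tool pointing down it reaches from about 0.325 to 0.85 m from the base axis. Payload 15.5 kg.
Tool frame: the origin (TCP) lies at the very end of the fingers, on their centre line; the grasp point (between the pads) lies arm.grip_depth behind it (arm.grip_depth is the distance from the TCP to the grasp point, in m); z points along the fingers, y is the line along which they close (so a half turn about z gives the same grasp; the last joint's range is limited). The gripper opens to 91 mm and grips with 3 to 60 N. Pads are 32 mm wide; open, the fingers measure 118 mm over their backs; the gripper's body (76 mm by 178 mm) begins 60 mm behind the grasp point.
Start: joints at [-79.727, 28.281, 77.091, -0, 74.628, -5.472], TCP at [0.17, -0.602, 0.214] pointing down, gripper open.
Joint ranges: [-166.48, 166.48], [-47.26, 123.95], [12.59, 153.08], [-70.14, 250.14], [6.76, 159.57], [-176.63, 176.63]. Speed limits (degrees/s): [108.29, 108.29, 147.25, 172.46, 172.46, 172.46].

## Interface

Orientations are given as a 3x3 rotation matrix whose columns are the frame's x, y, z axes.
In Python, from rig import arm gives the robot as it stands. Calls block until the motion is done:
- arm.move_to(position, orientation): joint-space move of the TCP to a pose.
- arm.move_l(position, orientation=None, feed=0.15): straight line of the TCP; orientation=None keeps the orientation; feed is the mean speed in m/s.
- arm.move_joints(angles): joint-space move.
- arm.grip(opening): finger opening in m; the grip force is fixed at half the most; returns when the fingers have stopped.
- arm.sleep(seconds).
- arm.solve_ik(position, orientation): joint angles nearest the present ones, or None.
- arm.snapshot(name): name is "side" or "top"; returns the picture (480x640x3 uint8, red, green, blue); there is no depth.
- arm.get_calibration(name): a dict with "intrinsics" (3x3 intrinsics, pixels), "k1" (the pictures are not rectified: a ray, as slopes to the right and down, at radius r is drawn at 1 + k1 r^2 times it, then the intrinsics apply), "cam_to_world" (4x4, takes a point from camera to world coordinates). Camera axes: x right, y down, z forward; pixel columns grow to the right and rows downward; lengths in m; the calibration is good to about 2 mm. A picture is of the moment at which its call begins. get_calibration takes no time and is no camera call.
A pose or a line that the arm cannot do raises arm.Unreachable and nothing moves.
- arm.sign_off(): hands the job in; it is judged then, once.
Readings, each from a call of its own:
- arm.current_t(): time.
- arm.current_joint_positions(): joint angles.
- arm.current_dq(): joint speeds.
- arm.current_tau(): joint torques, N m.
- arm.current_ee_pos(): TCP position.
- arm.current_tool_rot(): TCP orientation.
- arm.current_force(): force on the tool from outside, world axes, zero at the start.
- arm.current_torque(): the same for the moment, N m.
- arm.current_width(): finger opening in m.
- arm.current_grasp_force(): force on a finger pad.
Only numpy, scipy, OpenCV 4.12 (cv2) and the standard library are available. Lean on these libraries where they do the work, as an engineer would, in place of code of your own. Each camera call takes 0.05 s, during which the arm holds its last target. There are 200 camera calls.

## Working session

There is one attempt and no reset: what is moved stays moved. The work goes in short steps, each a Python script; the robot and the scene stay as the last script left them, time stands still between calls to the robot, and variables do not carry over. Pictures are saved under pics/ and viewed, at most 10 in all, crops included, and the job is handed in when it is done.

```bash
mkdir -p pics; ls; python3 - <<'E'
from rig import arm
import cv2,numpy as np
for n in("side","top"):
    im=arm.snapshot(n); cv2.imwrite(f"pics/{n}0.png",im[:,:,::-1]); c=arm.get_calibration(n)
    print(n,np.round(c["intrinsics"],1).tolist(),c["k1"],np.round(c["cam_to_world"],3).tolist())
print(arm.current_t(),arm.grip_depth)
E
```

```text
pics
side [[518.7, 0.0, 318.9], [0.0, 518.7, 244.5], [0.0, 0.0, 1.0]] -0.019816901575717884 [[-0.831, -0.36, 0.424, 0.151], [-0.556, 0.542, -0.63, 0.629], [-0.003, -0.76, -0.65, 0.654], [0.0, 0.0, 0.0, 1.0]]
top [[507.1, 0.0, 325.3], [0.0, 507.1, 245.6], [0.0, 0.0, 1.0]] -0.014249768644066468 [[-0.009, -0.999, 0.052, 0.487], [-1.0, 0.01, 0.016, 0.029], [-0.017, -0.052, -0.999, 1.011], [0.0, 0.0, 0.0, 1.0]]
0.1 0.0188
```

View pics/top0.png

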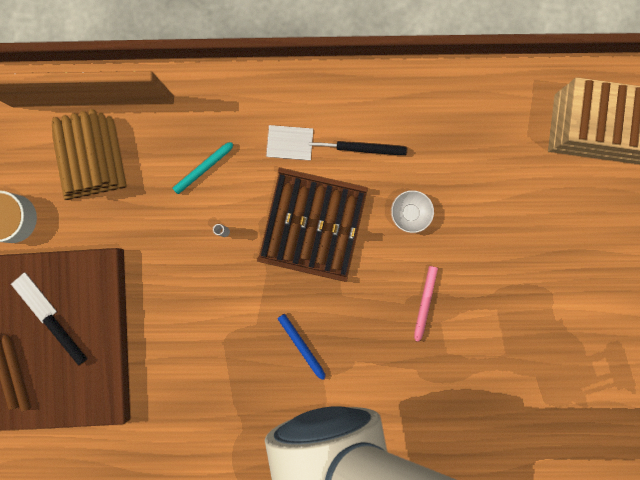

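View pics/side0.png

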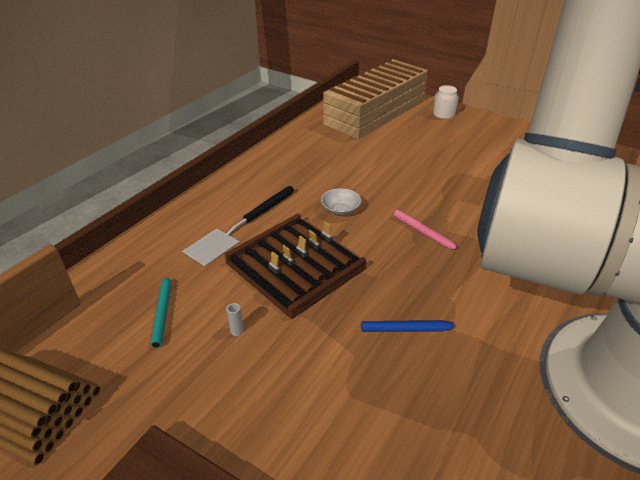

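Top view: the rack is centred near (314,225). The brass keepers, from the robot's right, are at about (352,232), (336,229), (320,226), (304,222) and (288,218). The dish is at (412,212), the punch at (220,230) and the spatula at (290,142)–(405,150). The look-alikes are the blue (302,347), pink (427,303) and turquoise (204,168) cigars, the loose cigar pile (90,155) and the crate at (600,120). None of these is in the rack. Side view: keeper 1 is at about (327,231) and keeper 5 at (274,260).

```bash
cat > h.py <<'E'
import cv2,numpy as np
from rig import arm
def ray(n,uv):
    c=arm.get_calibration(n);K=c["intrinsics"];T=np.array(c["cam_to_world"]);k=c["k1"]
    d=cv2.undistortPoints(np.array(uv,float).reshape(-1,1,2),np.array(K,float),np.array([k,0,0,0,0.])).reshape(-1,2)
    return T[:3,3],np.c_[d,np.ones(len(d))]@T[:3,:3].T
def onplane(n,uv,z):
    o,d=ray(n,uv); return o+d*((z-o[2])/d[:,2])[:,None]
def tri(a,b):
    (o1,d1),(o2,d2)=ray("top",a),ray("side",b);out=[]
    for p,q in zip(d1,d2):
        s=np.linalg.lstsq(np.c_[p,-q],o2-o1,rcond=None)[0]
        x,y=o1+s[0]*p,o2+s[1]*q; out.append(np.r_[(x+y)/2,np.linalg.norm(x-y)])
    return np.array(out)
def brass(im,box):
    x0,y0,x1,y1=box; hsv=cv2.cvtColor(im,cv2.COLOR_RGB2HSV)
    m=cv2.inRange(hsv,(12,60,130),(35,255,255)); z=np.zeros_like(m); z[y0:y1,x0:x1]=m[y0:y1,x0:x1]
    n,l,s,c=cv2.connectedComponentsWithStats(z)
    return [(s[i].tolist(),c[i].round(1).tolist()) for i in range(1,n) if s[i][4]>=6]
E
python3 - <<'E'
from h import *
t=cv2.imread("pics/top0.png")[:,:,::-1].copy();s=cv2.imread("pics/side0.png")[:,:,::-1].copy()
for r in brass(t,(276,200,362,250)):print("T",r)
for r in brass(s,(255,215,340,280)):print("S",r)
# rack dark mask
hsv=cv2.cvtColor(t,cv2.COLOR_RGB2HSV);m=cv2.inRange(hsv,(0,0,0),(180,255,110));z=np.zeros_like(m);z[160:290,245:385]=m[160:290,245:385]
z=cv2.morphologyEx(cv2.morphologyEx(z,cv2.MORPH_CLOSE,np.ones((9,9))),cv2.MORPH_OPEN,np.ones((15,15)))
c=max(cv2.findContours(z,0,2)[0],key=cv2.contourArea);b=cv2.boxPoints(cv2.minAreaRect(c));print(b)
print(onplane("top",b,.026).round(4))
a=cv2.resize(t[165:285,250:380],None,fx=4,fy=4,interpolation=2)
d=cv2.resize(s[210:315,220:370],None,fx=3.2,fy=4.57,interpolation=2)
d=cv2.resize(s[210:315,220:370],None,fx=4,fy=4,interpolation=2)
cv2.imwrite("pics/cropT.png",a[:,:,::-1]);cv2.imwrite("pics/cropS.png",d[:,:,::-1])
E
```

```text
T ([331, 202, 3, 8, 9], [332.0, 205.4])
T ([296, 206, 4, 7, 10], [297.4, 208.8])
T ([314, 206, 2, 7, 9], [314.3, 208.7])
T ([279, 208, 3, 7, 10], [280.0, 211.3])
T ([329, 211, 3, 4, 6], [330.2, 212.2])
T ([287, 213, 4, 9, 20], [288.2, 217.1])
T ([343, 212, 6, 15, 30], [345.4, 219.4])
T ([300, 216, 5, 10, 16], [301.7, 220.1])
T ([354, 218, 8, 32, 133], [358.9, 238.0])
T ([319, 221, 5, 9, 24], [320.7, 224.8])
T ([332, 224, 4, 8, 15], [333.6, 227.3])
T ([351, 228, 4, 9, 22], [352.7, 231.9])
T ([338, 234, 5, 15, 33], [340.3, 241.1])
S ([255, 215, 37, 21, 386], [268.1, 222.0])
S ([301, 215, 39, 21, 399], [325.3, 224.3])
S ([309, 230, 7, 13, 50], [312.3, 235.8])
S ([298, 236, 8, 15, 79], [301.4, 242.9])
S ([283, 245, 8, 14, 57], [286.0, 251.2])
S ([270, 252, 8, 15, 81], [273.8, 258.7])
[[257.6911  261.5109 ]
 [278.9198  167.498  ]
 [367.4386  187.48611]
 [346.2099  281.49902]]
[[ 0.5077  0.1771  0.026 ]
 [ 0.692   0.135   0.026 ]
 [ 0.6504 -0.0381  0.026 ]
 [ 0.4675  0.0053  0.026 ]]
```

View pics/cropT.png

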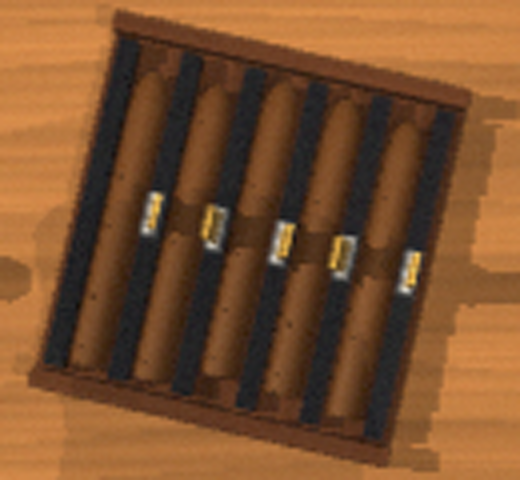

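View pics/cropS.png

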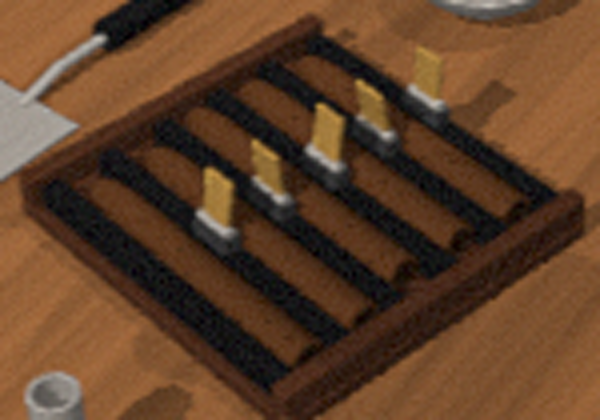

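Crops: the five brackets with brass tabs stand in a row. Keeper 1 is at crop (410,272) in the top view and keeper 5 at crop (152,213), leaning by different amounts. The rack box came out at 189 x 178 mm, which matches the description. I'll cross-check the pivots in both views and then do the approach.

```bash
cat >> h.py <<'E'
C=np.array([.5794,.0698]); ya=np.deg2rad(-13.0)
X=np.array([np.cos(ya),np.sin(ya),0]);Y=np.array([-np.sin(ya),np.cos(ya),0]);Z=np.array([0,0,1.])
def W(x,y,z): return np.r_[C,0]+x*X+y*Y+z*Z
def R(x):
    return np.array([(np.asarray(p)-np.r_[C,0])@np.c_[X,Y,Z] for p in x])
E
python3 - <<'E'
from h import *
T=[(333.6,227.3),(320.7,224.8),(301.7,220.1),(288.2,217.1)];S=[(312.3,235.8),(301.4,242.9),(286,251.2),(273.8,258.7)]
r=tri(T,S);print(r[:,3].round(4));print((R(r[:,:3])*1000).round(1))
T5=[(352.7,231.9)]+T
# whole bracket+tab centres in top crop
B=np.array([(410,272),(343,257),(282,243),(214,228),(152,213)])/4+[250,165]
print((R(onplane("top",B,.045))*1000).round(1))
print((R(onplane("top",[(219,230),(412,212)],.04))*1000).round(0))
R0=arm.current_tool_rot();print(np.round(R0,2).tolist())
for s in(1,-1):
    M=np.c_[np.cross(s*Y,-Z),s*Y,-Z]
    for y in(-.125,.095):
        q=arm.solve_ik(W(0,y,.05),M);print(s,y,None if q is None else np.round(q,1))
E
```

```text
[0.0014 0.0002 0.001  0.    ]
[[  0.6 -42.3  48.4]
 [  0.7 -16.7  46.1]
 [  1.2  20.2  48.2]
 [  1.7  47.1  46.7]]
[[ -1.5 -79.4  45. ]
 [ -1.4 -46.6  45. ]
 [ -1.1 -16.7  45. ]
 [ -1.   16.6  45. ]
 [ -0.4  47.2  45. ]]
[[ -51.  173.   40.]
 [  63. -182.   40.]]
[[0.96, 0.27, -0.0], [0.27, -0.96, 0.0], [0.0, -0.0, -1.0]]
1 -0.125 [-11.6  34.9  96.7  -0.   48.4 -88.6]
1 0.095 [  9.6  38.8  86.5  -0.   54.6 -67.4]
-1 -0.125 [-11.6  34.9  96.7  -0.   48.4  91.4]
-1 0.095 [  9.6  38.8  86.5  -0.   54.6 112.6]
```

```bash
cat >> h.py <<'E'
def tilt(deg):  # lowest edge towards +Y for positive deg
    a=np.deg2rad(deg); z=-Z*np.cos(a)+Y*np.sin(a)*-1; y=Y*np.cos(a)-Z*np.sin(a)
    return np.c_[np.cross(y,z),y,z]
E
python3 - <<'E'
from h import *
import threading
M=tilt(0)
arm.grip(0.0);print(arm.current_width())
arm.move_to(W(0,-.130,.12),M)
arm.move_l(W(0,-.130,.0372),feed=.1)
print(arm.current_t(),R([arm.current_ee_pos()]).round(4),arm.current_force().round(2))
ys=list(np.arange(-.111,.098,.016))
for y in ys:
    arm.move_l(W(0,y,.0372),feed=.05)
    print(round(float(y),3),R([arm.current_ee_pos()])[0].round(4),np.round(arm.current_force(),2))
arm.move_l(W(0,ys[-1],.09),feed=.1)
arm.move_l(W(0,.1,.16),feed=.2)
print(arm.current_t())
t=arm.snapshot("top");s=arm.snapshot("side")
a=cv2.resize(s[205:320,220:370],None,fx=4,fy=4,interpolation=2);cv2.imwrite("pics/S1.png",a[:,:,::-1])
E
```

```text
0.00030248395601513336
4.825 [[ 0.0004 -0.13    0.0377]] [ 0.28 -0.43 -0.61]
-0.111 [-0.     -0.1107  0.0373] [ 0.4  -0.02  0.73]
-0.095 [-0.0001 -0.0947  0.0372] [-0.69 -0.32 -0.04]
-0.079 [ 0.     -0.0787  0.0372] [-0.32  0.02 -0.67]
-0.063 [-0.     -0.0627  0.0372] [ 0.15 -1.14 -0.67]
-0.047 [-0.     -0.0467  0.0372] [-0.38  0.02 -1.31]
-0.031 [-0.     -0.0307  0.0372] [-0.22 -0.04 -1.17]
-0.015 [-0.0001 -0.0147  0.0372] [0.48 1.02 0.24]
0.001 [-0.0001  0.0013  0.0372] [-0.62 -0.78  0.66]
0.017 [-0.      0.0173  0.0372] [ 0.08 -0.37 -0.66]
0.033 [-0.0001  0.0333  0.0372] [ 0.49 -0.3   0.04]
0.049 [-0.0001  0.0493  0.0372] [ 0.48 -0.39 -0.2 ]
0.065 [-0.0001  0.0653  0.0372] [ 0.08 -0.38 -0.05]
0.081 [-0.0001  0.0813  0.0371] [ 0.11  0.05 -0.93]
0.097 [-0.0001  0.0973  0.0371] [-0.51 -0.19  0.26]
12.6
```

View pics/S1.png

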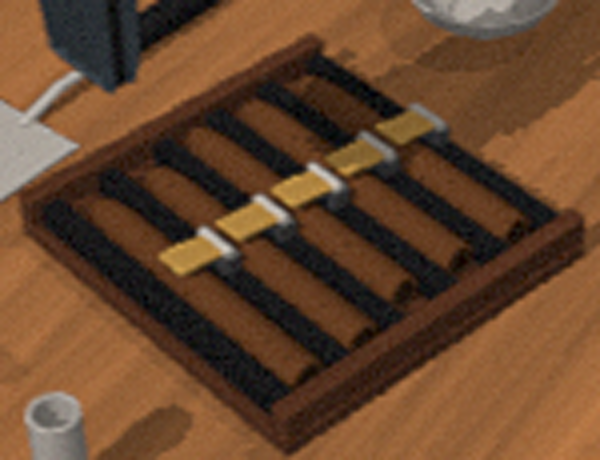

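All five keepers are folded over their cigars: tabs at crop (192,255), (255,220), (310,188), (362,155) and (412,124). The cigars look unmoved. At a 37 mm sweep height they may still stand a few degrees proud, so I'll tap each tab end down lightly with a tilted fingertip edge, in the same order, stopping on force.

```bash
python3 - <<'E'
from h import *
d=16;M=tilt(d);a=np.deg2rad(d)
def P(y,z): return W(0,y-.0135*np.cos(a),z+.0135*np.sin(a)) # low edge at (y,z)
def fz(): return np.mean([arm.current_force()[2] for _ in range(3)])
arm.move_to(P(-.080+.021,.1),M)
for i in range(5):
    y=-.080+.032*i+.021
    arm.move_l(P(y,.046),feed=.15); arm.sleep(.15); f0=fz()
    for z in(.0365,.0353,.0347,.0342,.0338,.0335):
        arm.move_l(P(y,z),feed=.04); f=fz()-f0
        if f>2.5:break
    e=np.array(arm.current_ee_pos())
    print(i+1,z,round(f,2),(e-P(y,z)).round(4),arm.current_t())
    arm.move_l(P(y,.046),feed=.1)
arm.move_l(P(y,.12),feed=.2)
arm.move_to(W(-.05,-.30,.25),tilt(0))
print(arm.current_t())
for n,b in(("top",(165,285,250,380)),("side",(205,320,220,370))):
    s=arm.snapshot(n)[b[0]:b[1],b[2]:b[3]];cv2.imwrite(f"pics/{n}2.png",cv2.resize(s,None,fx=4,fy=4,interpolation=2)[:,:,::-1])
E
```

```text
1 0.0335 1.35 [0. 0. 0.] 15.7333
2 0.0335 0.68 [ 0. -0. -0.] 18.1667
3 0.0335 -0.23 [ 0. -0. -0.] 20.6
4 0.0335 1.15 [-0.  0.  0.] 23.0333
5 0.0335 0.31 [ 0. -0.  0.] 25.4667
27.6917
```

View pics/side2.png

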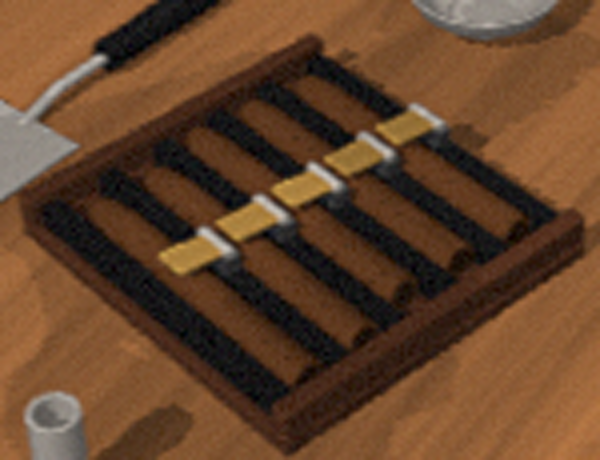

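View pics/top2.png

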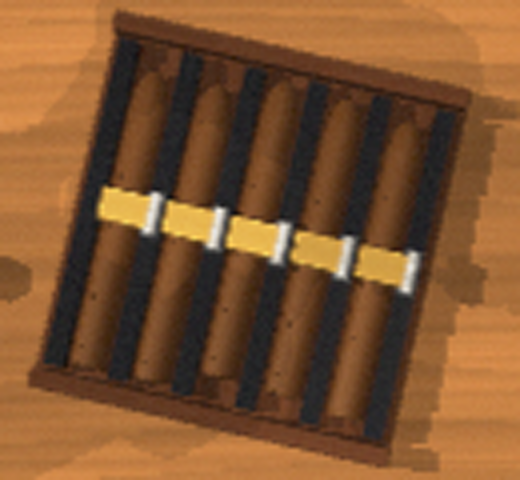

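Both views show all five tabs lying flat over their cigars: top crop (383,265) to (125,207), side crop (192,255) to (412,124). The cigars, dish, punch and spatula haven't moved, and the arm is clear.

```bash
python3 -c "
from rig import arm
print(arm.sign_off(),arm.current_t())"
```

```text
the job is handed in; nothing more can be done
the job is handed in; nothing more can be done
```

All five keepers were folded flat in order from the robot's right to its left, with light contact only. The pictures show the cigars and other items where they were, and I handed the job in at about 28 s.

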